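# Fit the clamp lever on its splined shaft and lock the mould

## Robot

A 6-joint arm with a two-finger parallel gripper is mounted at the origin on the work surface. World frame = base frame: x ahead of the robot, y to its left, z up, the work surface at z = 0. Lengths are in m, angles in rad, forces in N, time in s.
With the tool pointing down it reaches from about 0.25 to 0.775 m from the base axis. Payload 4 kg.
Tool frame: the origin (TCP) lies between the finger pads; the fingertips stand 11 mm ahead of it and the grasp point (between the pads) lies 8 mm behind it (env.nose_length is the distance from the TCP to the fingertips, in m); z points along the fingers, y is the line along which they close (so a half turn about z gives the same grasp; the last joint's range is limited). The gripper opens to 94 mm and grips with 3 to 60 N. Pads are 16 mm wide; open, the fingers measure 119 mm over their backs; the gripper's body (75 mm by 177 mm) begins 78 mm behind the grasp point.
Start: joints at [1.175, 0.087, 1.371, -0, 1.684, -0.103], TCP at [0.159, 0.527, 0.217] pointing down, gripper open.
Joint ranges: [-3.1, 3.1], [-0.76, 2.03], [0.27, 2.55], [-1.08, 4.22], [0.17, 2.65], [-2.57, 2.57]. Speed limits (rad/s): [2.79, 2.79, 3.14, 3.14, 3.14, 3.14].

## Interface

Orientations are given as a unit quaternion [x, y, z, w].
In Python, from plant import env, hand, kin, readout, eyes, finish_job gives the robot as it stands. Calls block until the motion is done:
- env.goto(position, orientation): joint-space move of the TCP to a pose.
- env.move_l(position, frame=None, max_speed=0.15, guard=None): straight line of the TCP; frame=None keeps the orientation; max_speed is the mean speed in m/s. With guard (N) it stops when the force on the tool has changed by that much, and returns True; else False.
- env.movej(angles): joint-space move.
- hand.grip(opening, grip_force=None): opening from 0.0 (shut) to 1.0 (fully open); grip_force is the grip in N (None keeps the last); returns when the fingers have stopped.
- env.pause(seconds).
- kin.solve_ik(position, orientation): joint angles nearest the present ones, or None.
- readout.get_obs(): the state.
- eyes.get_image(name): name is "side" or "top" or "wrist"; returns a dict with "color" (420x560x3 uint8, red, green, blue), "z_map" (420x560 float32, m along the optical axis (not along the pixel's ray), 0 where there is no reading), "vfov" (degrees; the focal length in pixels is half the picture's height over the tangent of half this angle, whatever the lens; pixels are square), "cx", "cy" (the principal point, pixels), "rvec" (rotation vector, rad) and "tvec" (3), from world to camera coordinates, as OpenCV has them; the wrist camera has in their place "mount" (4x4, takes a point from camera to tool coordinates, whose origin is the TCP and whose axes are the flange's). Camera axes: x right, y down, z forward; pixel columns grow to the right and rows downward; lengths in m; the calibration is good to about 2 mm. A picture is of the moment at which its call begins: read the wrist's pose just before it.
A pose or a line that the arm cannot do raises env.IKError and nothing moves.
- finish_job(): hands the job in; it is judged then, once.
The state is a dict: "clock": time; "qpos": joint angles; "joint_velocities": joint speeds; "joint_torque": joint torques, N m; "tool_pos": TCP position; "eef_rot": TCP orientation; "wrist_force": force on the tool from outside, world axes, zero at the start; "ft_torque": the same for the moment, N m; "width": opening from 0.0 (shut) to 1.0 (fully open); "finger_force": force on a finger pad.
Only numpy, scipy, OpenCV 4.12 (cv2) and the standard library are available. Lean on these libraries where they do the work, as an engineer would, in place of code of your own. Each camera call takes 0.05 s, during which the arm holds its last target. There are 200 camera calls.

## Task

Thread the loose steel lever onto the splined shaft of the blue mould clamp, feeling gently for the rotation at which its teeth drop in, until its hub sits fully home. Then use the lever to turn the shaft anticlockwise (seen from above) by its full sixty-degree travel, which locks the mould; choose the spline so that in the locked position the red handle points over the front of the clamp, towards the yellow mark. Never force the lever down while the splines do not match, let go of it at the end, and leave the other things on the bench alone.

Things in the scene. Friction and masses are not known exactly. Their poses are not given: they have to be found in the camera images.
- lever_hub (a point): centre of the hub of the lever (steel, 0.3 kg, loose, standing on the bench), half-way up. The hub is a hexagon, 40 mm across flats, 40 mm high; two flats face this point's +y and -y and can be gripped with a finger on either side of the arm. x points along the arm to the handle, z up. Arm: bar 16 mm wide, 10 mm thick, its middle 30 mm above the hub's underside. The balance point lies inside the hub
- lever_bore (a point): centre of the hub's underside, on the bore's axis (20 mm below lever_hub, same axes). The bore goes right through and has six equal inward teeth in its lower 22 mm, 4.4 mm wide, 20 mm diameter over their tips, at 30, 90, 150 ... degrees from the arm
- lever_handle (a point): middle of the lever's red upright round handle (24 mm diameter, 42 mm high), 100 mm from the hub's axis along the arm and 57 mm above the hub's underside; the handle's top is 78 mm above it. Under the handle a steel foot of 20 mm diameter reaches down level with the hub's underside
- shaft_seat (a point): on the upright shaft's axis, at the top of the dark collar (48 mm diameter, 58 mm above the bench, 8 mm above the blue housing) on which the hub's underside rests when fully home. Axes of the clamp: -x to its front (yellow mark at the front edge), +x to the steel mould (top 100 mm above the bench), z up. Jaw and mould stand over 70 mm from the shaft
- rib_top (a point): on the shaft's axis, level with the tops of its six ribs, 20 mm above shaft_seat, same axes as shaft_seat (not those of the ribs). Ribs 28 mm over tips, 5 mm wide (4.4 mm in their top 4 mm). They stand at an unknown angle, new every time; the pattern repeats every 60 degrees, so the lever drops on once in any 60 degree span, with about 3 degrees play either way
- shaft_tip (a point): tip of the smooth brass pilot pin that stands 11 mm above the ribs (17 mm diameter, tapered to 10 mm at the tip), 31 mm above shaft_seat; it centres the hub before the teeth meet the ribs
- clamp (a joint): turn of the shaft from its open position, rad: 0 open, 1.05 locked against an inner stop; grows anticlockwise seen from above. It tells nothing of the angle at which the ribs stand. It turns stiffly (about 0.2 N m, 2 N at the handle) and stays where it is left; the jaw moves with it
- ring_mould: bystander: steel ring 60 mm diameter, 50 mm high, origin at its underside; it and the lever may have changed places
- weight: bystander: brass weight 48 mm diameter, 60 mm high, origin at its underside
- jar: bystander: amber jar 60 mm diameter, 75 mm high, origin at its underside
- core: bystander: concrete core 50 mm diameter, 60 mm high, origin at its underside
- cup: bystander: aluminium cup 70 mm diameter, 60 mm high, origin at its underside
- spatula: bystander: spatula lying on the bench, origin under its middle

How it is judged:
By the outcome, as a careful person would: the job done as asked, in the order asked, and still so for the second after the job is handed in, with the robot touching nothing.
It also fails if it takes over 72 s, if anything falls off the work surface, if the arm or the gripper's body presses on something with over 40 N, if the wrist force passes 120 N, or if a joint passes its speed limit or range.

## Working session

There is one attempt and no reset: what is moved stays moved. The work goes in short steps, each a Python script; the robot and the scene stay as the last script left them, time stands still between calls to the robot, and variables do not carry over. Pictures are saved under pics/ and viewed, at most 10 in all, crops included, and the job is handed in when it is done.

```bash
ls; mkdir -p pics; cat > h.py <<'E'
import numpy as np, cv2
from scipy.spatial.transform import Rotation as R
from plant import env, hand, kin, readout, eyes, finish_job
def snap(name,fn):
    o=readout.get_obs(); im=eyes.get_image(name)
    if 'mount' in im:
        T=np.eye(4);T[:3,:3]=R.from_quat(o['eef_rot']).as_matrix();T[:3,3]=o['tool_pos']
        M=T@np.array(im['mount'])
    else:
        W=np.eye(4);W[:3,:3]=cv2.Rodrigues(np.array(im['rvec'],float))[0];W[:3,3]=np.ravel(im['tvec']);M=np.linalg.inv(W)
    cv2.imwrite(f'pics/{fn}.png',im['color'][:,:,::-1])
    f=im['color'].shape[0]/2/np.tan(np.radians(im['vfov'])/2)
    np.savez(f'pics/{fn}.npz',c=im['color'],z=im['z_map'],M=M,k=[f,im['cx'],im['cy']])
    return o
def cloud(fn):
    d=np.load(f'pics/{fn}.npz');z=d['z'];f,cx,cy=d['k'];v,u=np.indices(z.shape)
    P=np.stack([(u-cx)/f*z,(v-cy)/f*z,z],-1)@d['M'][:3,:3].T+d['M'][:3,3]
    P[z==0]=np.nan
    return P,d['c']
def ray(fn,u,v,zw):
    d=np.load(f'pics/{fn}.npz');f,cx,cy=d['k'];M=d['M']
    r=M[:3,:3]@np.array([(u-cx)/f,(v-cy)/f,1]);o=M[:3,3]
    return o+r*(zw-o[2])/r[2]
def down(yaw): # tool z down, tool y axis at angle yaw in world
    y=np.array([np.cos(yaw),np.sin(yaw),0]);z=np.array([0,0,-1.]);x=np.cross(y,z)
    return R.from_matrix(np.stack([x,y,z],1)).as_quat()
E
python3 - <<'E'
from h import *
o=snap('top','top0');snap('side','side0');print(o)
d=np.load('pics/top0.npz');print(d['M'],d['k'])
E
```

```text
pics
{'clock': 0.0, 'qpos': array([ 1.17487694e+00,  8.79287132e-02,  1.37222179e+00, -3.17935064e-05,
        1.68358042e+00, -1.03097232e-01]), 'joint_velocities': array([-3.35276186e-04,  1.68195111e-03, -1.69054308e-03,  6.71993507e-05,
       -1.67077214e-03, -2.31330514e-03]), 'joint_torque': array([ 3.97189960e-04, -3.40175271e+01, -3.02432477e+01,  7.18603539e-02,
        3.26584722e-02, -1.86419079e-04]), 'tool_pos': array([0.15857511, 0.52610893, 0.21533498]), 'eef_rot': array([ 1.45890226e-01,  9.89300207e-01, -1.03992707e-03, -2.48689904e-04]), 'wrist_force': array([-0.27212995, -0.63025593,  0.05435849]), 'ft_torque': array([ 0.03797353,  0.00129644, -0.01255825]), 'finger_force': 0.0, 'width': 1.0041931516696834}
[[ 0.01236141 -0.99514854  0.09760417  0.42698271]
 [-0.99977425 -0.01061358  0.01840628 -0.02230288]
 [-0.01728105 -0.09780966 -0.99505509  1.18068185]
 [ 0.          0.          0.          1.        ]] [465.83930165 285.38813945 208.33501547]
```

View pics/top0.png

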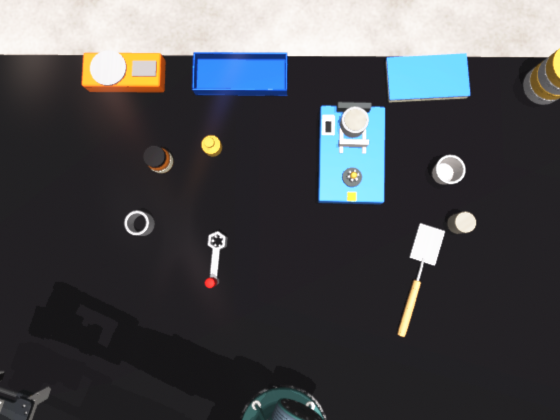

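The top view shows the lever hub at about (217,241), its red handle at (210,283), the shaft at (352,177) and the yellow mark at (352,197). Next I'll take close-ups with the wrist camera.

```bash
python3 - <<'E'
from h import *
hub=ray('top0',217,241,.04);hd=ray('top0',210,283,.078);sh=ray('top0',352,177,.08);ym=ray('top0',352,197,.05)
print(hub,hd,sh,ym)
im=eyes.get_image('wrist');print(im['mount'],im['vfov'])
M=np.array(im['mount'])
th=np.arctan2(*(hd-hub)[1::-1]);print(np.degrees(th))
def view(p,yaw,h,fn):
    q=down(yaw);Rm=R.from_quat(q).as_matrix()
    # place so the camera axis hits p
    c=M[:3,3];a=M[:3,2];s=h
    tcp=p-Rm@(c+a*s); print(fn,tcp)
    if kin.solve_ik(tcp,q) is None: print('noik');return
    env.goto(tcp,q);env.pause(.3);o=snap('wrist',fn);print(o['tool_pos'],o['qpos'],o['clock'])
view(hub*[1,1,0]+[0,0,.04],th+np.pi/2,.26,'w1')
view(sh,np.pi/2,.26,'w2')
a=cv2.imread('pics/w1.png');b=cv2.imread('pics/w2.png')
cv2.imwrite('pics/w12.png',cv2.resize(np.hstack([a,b]),(800,300)))
E
```

```text
[0.45666911 0.16538236 0.04      ] [0.35707687 0.17297787 0.078     ] [ 0.61171073 -0.15985741  0.08      ] [ 0.56740092 -0.16352805  0.05      ]
[[ 3.71757492e-04 -9.68714561e-01 -2.48177279e-01  7.30764780e-02]
 [ 9.99999616e-01  5.56966202e-04 -6.76064792e-04  2.64493770e-04]
 [ 7.93140165e-04 -2.48176933e-01  9.68714396e-01 -1.67354667e-01]
 [ 0.00000000e+00  0.00000000e+00  0.00000000e+00  1.00000000e+00]] 60.53926918577475
175.63871810099104
w1 [0.44815023 0.16612104 0.12451108]
[0.44809028 0.16659725 0.12459483] [ 2.37244684e-01 -3.66304749e-02  1.68080183e+00  5.35727440e-05
  1.49723291e+00  1.88307678e+00] 2.1833
w2 [ 0.62026111 -0.15994613  0.16451108]
[ 0.6202473  -0.15984426  0.16454146] [-3.40672651e-01  3.03054863e-01  1.22045463e+00 -5.97990929e-05
  1.61805527e+00 -1.91160496e+00] 5.7
```

View pics/w12.png

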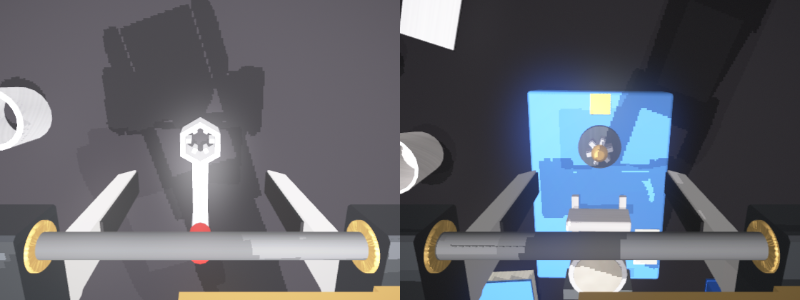

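Left, the hub is near the centre of its view with the arm pointing down the picture. Right, the collar, ribs and brass pin are near the centre, with the yellow mark above them. I'll crop in and use the depth data.

```bash
python3 - <<'E'
from h import *
P,c=cloud('w1')
hub=np.array([.4567,.1654])
d=np.linalg.norm(P[...,:2]-hub,axis=-1)
m=(d<.035)&(P[...,2]>.034)&(P[...,2]<.046)
def circ(X): 
    # centre of convex hull region
    h=cv2.convexHull((X*1e5).astype(np.int32));M=cv2.moments(h);return np.array([M['m10'],M['m01']])/M['m00']/1e5,M['m00']/1e10
X=P[m][:,:2];hc,ar=circ(X);print('hub',hc,'area mm2',ar*1e6,'z',np.median(P[m][:,2]),m.sum(),'ideal',.04**2*.866e6)
# arm: z~0.035 strip
m=(P[...,2]>.030)&(P[...,2]<.039)&(d>.03)&(d<.085)
A=P[m][:,:2];mu=A.mean(0);w,V=np.linalg.eigh(np.cov(A.T));v=V[:,1]
if v@(mu-hc)<0:v=-v
print('arm dir',np.degrees(np.arctan2(v[1],v[0])),len(A),np.degrees(np.arctan2(*(mu-hc)[::-1])))
P,c=cloud('w2');sh=np.array([.6117,-.1599]);d=np.linalg.norm(P[...,:2]-sh,axis=-1)
m=(d<.04)&(P[...,2]>.054)&(P[...,2]<.062);cc,ar=circ(P[m][:,:2]);print('collar',cc,ar*1e6,'ideal',np.pi*24**2,np.median(P[m][:,2]))
r,g,b=[c[...,i].astype(int) for i in range(3)]
m=(r>200)&(g>180)&(b<140)&(P[...,2]<.06)&(P[...,2]>.04);ym=P[m][:,:2].mean(0);print('yellow',ym,m.sum(),'front dir',np.degrees(np.arctan2(*(ym-cc)[::-1])))
d=np.linalg.norm(P[...,:2]-cc,axis=-1)
m=(d<.016)&(d>.0095)&(P[...,2]>.070)&(P[...,2]<.086)
a=np.arctan2(P[m][:,1]-cc[1],P[m][:,0]-cc[0]);s=np.exp(6j*a).mean();print('ribs',np.degrees(np.angle(s))/6,abs(s),m.sum(),np.median(P[m][:,2]))
m=(d<.015)&(P[...,2]>.086);print('tip',P[m].mean(0),P[m][:,2].max())
# blue housing orientation
m=(abs(P[...,2]-.05)<.004)&(b>150)&(r<130);rc=cv2.minAreaRect((P[m][:,:2]*1000).astype(np.float32));print(rc)
a=cv2.imread('pics/w1.png');b=cv2.imread('pics/w2.png')
cr=lambda i,u,v,h:cv2.resize(i[v-h:v+h,u-h:u+h],(400,400),interpolation=cv2.INTER_CUBIC)
cv2.imwrite('pics/cr.png',np.hstack([cr(a,280,198,40),cr(b,279,206,40)]))
E
```

```text
hub [0.45242252 0.16780272] area mm2 1793.79695 z 0.03886741010117356 1437 ideal 1385.6000000000001
arm dir 176.7086809180076 1338 175.5417867055517
collar [ 0.6163856  -0.16144407] 1780.8739 ideal 1809.5573684677208 0.05705046800500174
yellow [nan nan] 0 front dir nan
ribs -17.01448569400738 0.6848859206204797 293 0.07666451449458334
tip [ 0.61543603 -0.16133897  0.09460081] 0.2768014350519153
((676.1280517578125, -162.31092834472656), (158.9186248779297, 239.5047149658203), 89.24488830566406)<stdin>:18: RuntimeWarning: Mean of empty slice.
  ret = um.true_divide(
```

View pics/cr.png

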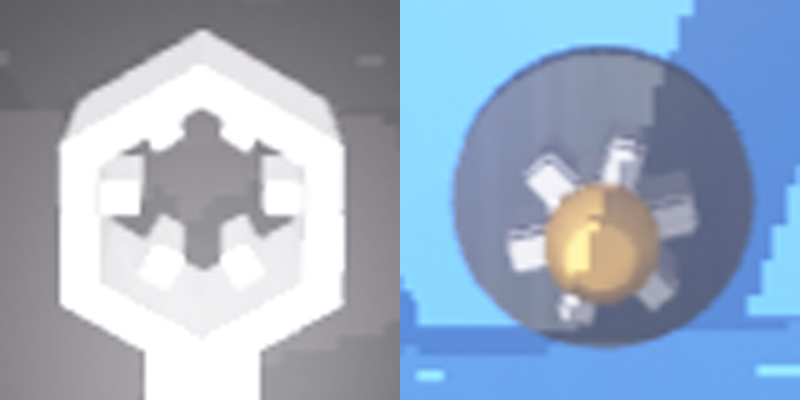

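```bash
python3 - <<'E'
from h import *
hub=ray('w1',280.2,203.0,.04)
# w12 scale: 0.7143 (400/560): handle top seen? arm axis from crop: centre x=202 both ends
p2=ray('w1',280.2,250,.035)
d=p2-hub;print(hub,np.degrees(np.arctan2(d[1],d[0])))
ym=ray('w2',(600-400)/.7143,104/.7143,.05);print('yellow',ym, np.degrees(np.arctan2(ym[1]+.16144,ym[0]-.6164)))
arm=np.radians(176);q=down(arm-np.pi/2)
hand.grip(.72,grip_force=45)
env.goto([hub[0],hub[1],.15],q)
env.move_l([hub[0],hub[1],.0175],guard=6)
o=readout.get_obs();print(o['tool_pos'],o['clock'],o['wrist_force'])
hand.grip(0);env.pause(.2)
o=readout.get_obs();print(o['width']*94,o['finger_force'],o['wrist_force'],o['qpos'])
E
```

```text
[0.45782715 0.16750866 0.04      ] 175.6153519250988
yellow [ 0.5698064  -0.16104789  0.05      ] 179.51783557223771
[0.45876706 0.16756602 0.01843735] 8.7583 [ 0.54586855 -0.02058597  0.53535537]
39.763847751049745 44.986522793769836 [-1.98075462 -0.15365373  3.29160711] [ 2.34385509e-01  7.99382109e-02  1.78800620e+00 -2.25197393e-05
  1.27303639e+00 -1.26660057e+00]
```

```bash
python3 - <<'E'
from h import *
o=readout.get_obs();t=o['tool_pos']
env.move_l([t[0],t[1],.17])
q=down(np.radians(103-90))
env.goto([.6164,-.1614,.17],q)
env.pause(.4);o=snap('wrist','w3');snap('side','s3');print(o['tool_pos'],o['wrist_force'],o['ft_torque'],o['clock'],o['qpos'])
a=cv2.imread('pics/w3.png');b=cv2.imread('pics/s3.png')
cv2.imwrite('pics/w3s3.png',cv2.resize(np.hstack([a,b]),(800,300)))
E
```

```text
[ 0.6164537  -0.16078417  0.17022291] [ 0.5574654   0.91719133 -3.73538175] [-0.11719266  0.05806954 -0.05067008] 12.4333 [-3.44127268e-01  2.93299775e-01  1.22149581e+00  5.53858953e-05
  1.62652807e+00 -5.71961389e-01]
```

View pics/w3s3.png

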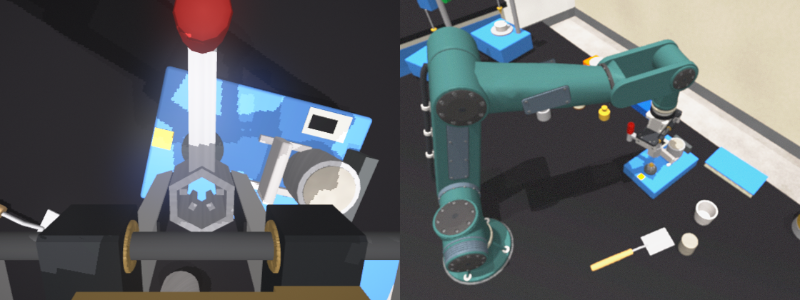

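The lever is held squarely by the hub. The handle points up in the wrist view and the bore is at about (202,200) in the combined picture. I'll crop to get the hub centre in the hand.

```bash
python3 - <<'E'
import cv2
a=cv2.imread('pics/w3.png')[210:350,210:360];cv2.imwrite('pics/w3c.png',cv2.resize(a,(600,560),interpolation=cv2.INTER_CUBIC))
E
```

```text
(no output)
```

View pics/w3c.png

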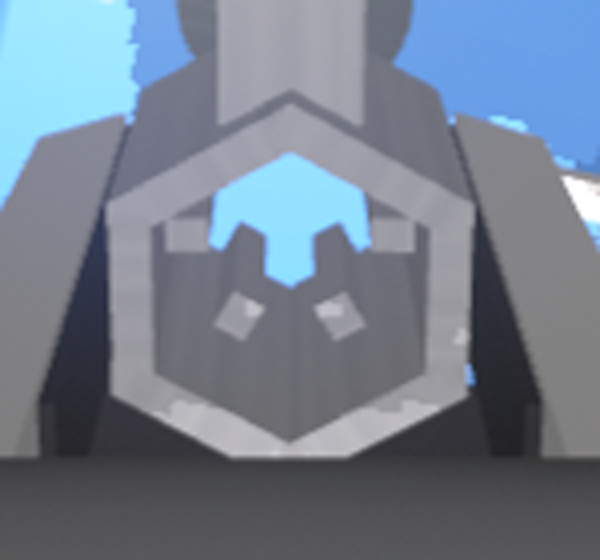

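```bash
cat >> h.py <<'E'
OFF=None
def hubxy(deg,off): # off: hub in tool frame xy
    y=np.radians(deg-90);Rm=R.from_quat(down(y)).as_matrix();return (Rm@[off[0],off[1],0])[:2]
E
python3 - <<'E'
from h import *
o=readout.get_obs();t=o['tool_pos']
p=ray('w3',282.5,284.2,t[2]+.0216)
Rm=R.from_quat(o['eef_rot']).as_matrix();off=Rm.T@(p-t);print('hub',p,'off tool',off)
off[1]=0 if abs(off[1])<.003 else off[1]
sh=np.array([.6160,-.1614]);deg=103
xy=sh-hubxy(deg,off)
env.goto([*xy,.125],down(np.radians(deg-90)));env.pause(.2)
f0=readout.get_obs()['wrist_force']
hit=env.move_l([*xy,.100],max_speed=.03,guard=4)
o=readout.get_obs();print(hit,o['tool_pos'],o['wrist_force']-f0,o['clock'])
if not hit:
    hit=env.move_l([*xy,.085],max_speed=.02,guard=4)
    o=readout.get_obs();print(hit,o['tool_pos'],o['wrist_force']-f0,o['ft_torque'],o['clock'])
np.savez('off.npz',off=off,f0=f0)
E
```

```text
hub [ 0.61570625 -0.16069354  0.19169171] off tool [ 0.00057022 -0.00060419 -0.02160008]
False [ 0.61615357 -0.16199214  0.10014411] [-0.20700751  0.50244301 -0.03559372] 14.0167
False [ 0.61663878 -0.16174739  0.08507094] [ 2.00966585  1.31114608 -0.95384786] [ 0.15461762 -0.65455803 -0.00566059] 14.9167
```

The teeth dropped in without contact. I'll lower it the rest of the way to the collar.

```bash
python3 - <<'E'
from h import *
f0=np.load('off.npz')['f0']
t=readout.get_obs()['tool_pos']
hit=env.move_l([t[0],t[1],.0735],max_speed=.015,guard=6)
o=readout.get_obs();print(hit,o['tool_pos'],o['wrist_force']-f0,o['ft_torque'],o['clock'])
snap('side','s4')
E
```

```text
True [ 0.61681254 -0.16175827  0.07597227] [-1.1914232   0.35918927  9.12568395] [-0.19987658  0.29519347  0.04376998] 15.5333
```

```bash
python3 - <<'E'
from h import *
off=np.load('off.npz')['off'];hand.grip(0,grip_force=60)
o=readout.get_obs();t=o['tool_pos'];ax=t[:2]+hubxy(103,off);print(o['ft_torque'],o['wrist_force'],o['finger_force'])
z=t[2]+.0005;T0=o['ft_torque'][2]
for d in list(range(5,56,5))+list(range(57,70,2)):
    deg=103+d
    env.goto([*(ax-hubxy(deg,off)),z],down(np.radians(deg-90)))
    o=readout.get_obs();x=R.from_quat(o['eef_rot']).as_matrix()[:,0]
    print(d,round(np.degrees(np.arctan2(x[1],x[0])),1),o['ft_torque'].round(2),o['wrist_force'].round(1),round(o['clock'],2))
    if abs(o['ft_torque'][2]-T0)>.55: break
E
```

```text
[-0.2787558   0.42818483 -0.03884388] [-1.41884796 -1.12535522  5.28615576] 59.98631715774536
5 107.9 [ 0.19 -0.75 -0.03] [ 4.   2.1 -1.2] 16.05
10 112.8 [ 0.19 -0.76 -0.12] [ 3.6  2.2 -1. ] 16.3
15 117.8 [ 0.25 -0.82 -0.12] [ 4.   1.6 -2.8] 16.55
20 122.8 [ 0.25 -0.93 -0.16] [ 4.4  1.4 -4.1] 16.8
25 127.8 [ 0.21 -0.86 -0.1 ] [ 3.3  0.8 -4.6] 17.05
30 132.8 [ 0.21 -0.89 -0.11] [ 5.3  0.9 -5.1] 17.3
35 137.8 [ 0.17 -0.82 -0.09] [ 4.3  0.6 -4.3] 17.55
40 142.8 [ 0.05 -0.77 -0.15] [ 3.8  1.4 -5.5] 17.8
45 147.8 [-0.06 -0.74 -0.1 ] [ 3.3  0.5 -5.5] 18.05
50 152.8 [-0.18 -0.55 -0.16] [ 2.8 -0.6 -6.4] 18.3
55 157.7 [-0.33 -0.53 -0.13] [ 2.1 -1.5 -6.7] 18.55
57 159.8 [-0.47 -0.44 -0.12] [ 1.7 -1.5 -6.4] 18.8
59 161.9 [-0.63 -0.31 -0.22] [ 1.2 -3.1 -7.5] 19.05
61 163.9 [-0.77 -0.2  -0.17] [ 0.7 -3.6 -7.8] 19.3
63 165.9 [-0.97 -0.08 -0.18] [ 0.4 -5.6 -8.9] 19.55
65 167.9 [-1.07 -0.06 -0.13] [ 0.1 -5.1 -8.7] 19.8
67 169.9 [-1.08 -0.03 -0.45] [ 0.  -5.5 -7.6] 20.05
69 171.8 [-1.06 -0.03 -0.83] [-0.2 -5.4 -8.1] 20.3
```

The torque jumped at about 67° of wrist turn, which is the inner stop. Next I'll seat the hub, let go, retreat and look.

```bash
python3 - <<'E'
from h import *
o=readout.get_obs();t=o['tool_pos']
print(t[2],env.move_l([t[0],t[1],.0735],max_speed=.015,guard=9))
o=readout.get_obs();t=o['tool_pos'];print(t[2],o['wrist_force'])
hand.grip(.62);env.pause(.2);print(readout.get_obs()['wrist_force'])
env.move_l([t[0],t[1],.20],max_speed=.1)
x=R.from_quat(readout.get_obs()['eef_rot']).as_matrix()[:,0]
p=np.array([t[0],t[1],.24])-.03*x
env.goto(p,readout.get_obs()['eef_rot']);env.pause(.3)
o=snap('wrist','w5');snap('top','t5');print(o['clock'],o['wrist_force'])
P,c=cloud('w5');d=np.linalg.norm(P[...,:2]-[.6164,-.1614],axis=-1)
m=(d<.022)&(P[...,2]>.09)&(P[...,2]<.12);print('hub top z',np.median(P[m][:,2]),m.sum())
r,g,b=[c[...,i].astype(int) for i in range(3)]
m=(r>120)&(g<70)&(b<80)&(P[...,2]>.128)&(P[...,2]<.145)&(d<.14);h=P[m].mean(0);print('handle top',h,m.sum(),np.degrees(np.arctan2(h[1]+.1614,h[0]-.6164)),np.hypot(h[0]-.6164,h[1]+.1614))
a=cv2.imread('pics/w5.png');b=cv2.imread('pics/t5.png')
cv2.imwrite('pics/w5t5.png',cv2.resize(np.hstack([a,b]),(800,300)))
E
```

```text
0.07616646173096324 True
0.07598035130766874 [-0.48299617  1.78386236  6.23584062]
[ 0.17038642 -0.7262388  -0.83892183]
23.2667 [-0.67568533  1.21986826 -0.13019786]
hub top z 0.09693204056378413 857
handle top [ 0.52282958 -0.14092842  0.13240355] 142 167.65913119377163 0.09578366158613064
```

View pics/w5t5.png

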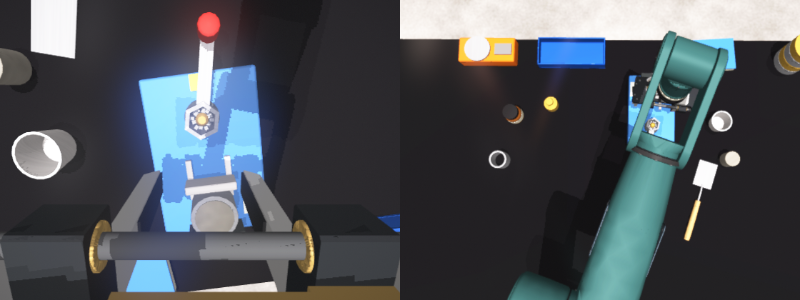

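The picture shows the hub at (202,120) seated on the collar. The handle at (208,25) is over the front past the yellow mark, the jaw is closed up to the mould, and the other things haven't moved.

```bash
python3 -c "
from h import *
print(finish_job())"
```

```text
the job is handed in; nothing more can be done
None
```

I threaded the lever fully home on the shaft, with no contact on the ribs on the way in, turned it anticlockwise until it hit the inner stop, then let go; the red handle ended about 12° off straight ahead over the clamp's front (the closest spline), and the job was handed in at about 23 s.

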